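# Lock the strap die on the handle extruder

### The arm

A 6-joint arm with a two-finger parallel gripper is mounted at the origin on the work surface. World frame = base frame: x ahead of the robot, y to its left, z up, the work surface at z = 0. Lengths are in m, angles in rad, forces in N, time in s.
With the tool pointing down it reaches from about 0.35 to 0.85 m from the base axis. Payload 8.1 kg.
Tool frame: the origin (TCP) lies between the finger pads; the fingertips stand 11 mm ahead of it and the grasp point (between the pads) lies 8 mm behind it (tips_ahead is the z of the fingertips in the tool frame, in m); z points along the fingers, y is the line along which they close (so a half turn about z gives the same grasp; the last joint's range is limited). The gripper opens to 93 mm and grips with 3 to 60 N. Pads are 15 mm wide; open, the fingers measure 128 mm over their backs; the gripper's body (75 mm by 188 mm) begins 65 mm behind the grasp point.
Start: joints at [-1.417, 0.13, 1.488, -0, 1.523, -0.085], TCP at [0.142, -0.583, 0.23] pointing down, gripper open.
Joint ranges: [-2.96, 2.96], [-0.89, 2.26], [0.02, 2.5], [-1.34, 4.48], [0, 2.73], [-2.66, 2.66]. Speed limits (rad/s): [2.39, 2.39, 2.79, 3.14, 3.14, 3.14].

### API

Orientations are given as a rotation vector (axis times angle).
In Python, from plant import read_state, read_camera, close_job, tips_ahead gives the robot as it stands. The module is installed in compiled form; this text tells all that it offers.
- The arm moves only by the tool move_arm, never from a script. Its argument "plan" is a list of rows, each a list of 7 numbers: the turn, a rotation vector about the tool's x, y, z in units of 6 degrees (1.0 is 6 degrees), then the shift along the tool's x, y, z in units of 25 mm (1.0 is 25 mm), then the finger opening in mm, from 0 to 93. A call has exactly 10 rows; each row shifts and turns the commanded pose from where the row before left it, along the tool's axes as they then stand; what a row does not reach is not made up. A row lasts 1/10 s, in which the tool goes at most 50 mm and 8.59 degrees, less where a joint would pass 70% of its speed; a pose out of reach is approached as far as the arm can. A call is refused whole if a number of a shift passes 1 or a number of a turn 1, either way. A call with a gripper value outside its range is refused whole. The fingers move at their own pace and stop on an object; "force" is the grip in N (left out, the last holds). Time passes only in rows, so rows that do not move let the fingers close, or fill a call up. It gives the time, the measured TCP pose, the force, the opening and the grip force at its end, in the units of the state.
- read_state(): the state, without advancing time (a new reading comes with each control period).
- read_camera(name): name is "scene" or "side" or "wrist"; returns a dict with "frame" (480x640x3 uint8, red, green, blue), "z_map" (480x640 float32, m along the optical axis (not along the pixel's ray), 0 where there is no reading), "fx", "fy", "cx", "cy" (pixels), "rvec" (rotation vector, rad) and "tvec" (3), from world to camera coordinates, as OpenCV has them. Camera axes: x right, y down, z forward; pixel columns grow to the right and rows downward; lengths in m; the calibration is good to about 2 mm. A picture is of the moment at which its call begins.
- close_job(): hands the job in; it is judged then, once.
The state is a dict: "t": time; "q": joint angles; "dq": joint speeds; "joint_torque": joint torques, N m; "tool_pos": TCP position; "orientation": TCP orientation; "force": force on the tool from outside, world axes, zero at the start; "wrist_torque": the same for the moment, N m; "opening": finger opening in m; "gripper_force": force on a finger pad.
Only numpy, scipy, OpenCV 4.12 (cv2) and the standard library are available. Lean on these libraries where they do the work, as an engineer would, in place of code of your own. Each camera call takes 0.05 s, during which the arm holds its last target. There are 200 camera calls.

### The job

On the clay extruder with the flat strap outlet, push the holding bolt fully home between the barrel's two lugs so that the barrel cannot turn, then turn the knurled lock ring clockwise (seen from above) until it is tight, its black stud in line with the bolt. The barrel must stay square as it is set, with the bolt left home; leave the extruder with the round nozzle alone.

Things in the scene. Friction and masses are not known exactly. Their poses are not given: they have to be found in the camera images.
- strap: The strap extruder: grey cast foot 215 x 100 x 40 mm fixed on the bench, with a round neck 46 mm in diameter up to 70 mm. The steel barrel (34 mm in diameter) stands out of the ring on the neck from 94 to 118 mm, ending in a flat slotted bar 32 x 11 mm; do not grip it. Origin on the bench under the neck's axis; x points along the foot from the bolt knob to the neck, z up.
- strap_ring_mid (a point): Centre of the strap extruder's knurled aluminium lock ring, 58 mm in diameter, 24 mm tall (70 to 94 mm above the bench): on its axis, half-way up, at 82 mm. Axes as the extruder's: x from the bolt knob to the ring, z up; they do not turn with the ring. Fingers have free room beside the neck down to 58 mm above the bench.
- strap_ring (a joint): Turn of that ring on the barrel, rad, clockwise from above: 0 slack, 1.35 tight (hard stop); starts 0 to 0.35. Drag 0.12 N m; stays where left. Black 9 mm stud on its upper face, 23.5 mm from the axis: at 1.35 it points straight towards the bolt knob, at less it stands that much anticlockwise (from above) of there. An unheld barrel turns along with the ring.
- strap_bolt_grip (a point): Knob of the strap extruder's holding bolt: a black upright block, 18 mm along the slide x 22 mm across x 38 mm tall (56 to 94 mm above the bench); this point is on its axis at 78 mm. Its x axis, level, towards the ring, is the way home. 130 mm from the ring's axis when drawn, 94 mm when home. Foot and low rails beside it lie below 51 mm.
- strap_bolt (a joint): Slide of that bolt, m: 0 drawn, 0.036 fully home (hard stop); starts 0 to 0.008. It takes 2 N to slide and stays where left. Home, its 12 mm wide bar lies in the 18 mm gap between the two barrel lugs (just above the foot, on the bolt's side of the neck) and lets the barrel turn only about 4 degrees either way.
- strap_barrel (a joint): Turn of the strap extruder's barrel in the housing, rad, clockwise from above positive: 0 is square, its lugs in line with the bolt; starts within 0.05 of it. It turns very easily (0.02 N m) while not held.
- coil_stud (a point): Black stud on the lock ring of the other extruder, 94 mm above the bench and 23.5 mm from that ring's axis. That extruder is alike but for a round nozzle, 22 mm in diameter, on top of its barrel; to be left alone.
- coil_bolt_grip (a point): The bolt knob of that other extruder (same sizes); to be left alone.
There are look-alikes about, which are no part of the job. What is shaped like the strap but purple or red is not meant.

How it is judged:
By the outcome, as a careful person would: the job done as asked, in the order asked, and still so for the second after the job is handed in, with the robot touching nothing.
It also fails if it takes over 45 s, if anything falls off the work surface, if the arm or the gripper's body presses on something with over 40 N, if the wrist force passes 120 N, or if a joint passes its speed limit or range.

## Working session

There is one attempt and no reset: what is moved stays moved. The work goes in short steps, Python scripts to look and compute and a tool call to move; the robot and the scene stay as the last step left them, time stands still between calls to the robot, and variables do not carry over. Pictures are saved under pics/ and viewed, at most 10 in all, crops included, and the job is handed in when it is done.

Besides the shell and the picture viewer there is one more tool, called after "Call:" by a JSON object that holds its "op" and its "data". move_arm: Moves the arm, as the interface text tells. Its arguments: {"type":"object","properties":{"plan":{"type":"array","items":{"type":"array","items":{"type":"number"}}},"force":{"type":"number"}},"required":["plan"]}

```bash
mkdir -p pics; cat > h.py <<'E'
import numpy as np, cv2
from scipy.spatial.transform import Rotation as R
from plant import read_state, read_camera, close_job, tips_ahead
def cloud(c):
    z=c["z_map"]; v,u=np.indices(z.shape)
    p=np.stack([(u-c["cx"])/c["fx"]*z,(v-c["cy"])/c["fy"]*z,z],-1)
    M=R.from_rotvec(np.ravel(c["rvec"])).as_matrix()
    w=(p-np.ravel(c["tvec"]))@M
    w[z==0]=np.nan
    return w
def save(c,n,box=None,s=1):
    f=c["frame"][:,:,::-1]
    if box: f=f[box[1]:box[3],box[0]:box[2]]
    cv2.imwrite("pics/"+n,cv2.resize(f,None,fx=s,fy=s,interpolation=cv2.INTER_CUBIC))
E
python3 - <<'E'
from h import *
for n in("scene","side"):
    c=read_camera(n); save(c,n+"0.png"); np.save(n+"0.npy",cloud(c))
    print(n,-R.from_rotvec(np.ravel(c["rvec"])).as_matrix().T@np.ravel(c["tvec"]))
s=read_state();print(s,tips_ahead)
E
```

```text
scene [ 1.33906689 -0.43407679  0.72008849]
side [ 0.23756435 -0.58208476  0.64112019]
{'t': 0.1, 'q': array([-1.41739058e+00,  1.31088923e-01,  1.48919807e+00, -2.46274327e-05,
        1.52298828e+00, -8.54155120e-02]), 'dq': array([ 0.00205139, -0.00074792, -0.00082805,  0.00058494, -0.00174956,
       -0.00266375]), 'joint_torque': array([ 1.51308206e-03, -5.61344862e+01, -4.93094337e+01,  7.70050823e-02,
        2.91943626e-02, -6.14834835e-05]), 'tool_pos': array([ 0.14186085, -0.58246815,  0.22867516]), 'orientation': array([-3.11755236e+00, -3.74050316e-01,  1.28381677e-04]), 'force': array([-0.20498188,  0.07758905, -0.27296145]), 'wrist_torque': array([ 0.0004709 ,  0.06504403, -0.04035526]), 'gripper_force': 0.0, 'opening': 0.0932557813589283} 0.011
```

View pics/scene0.png

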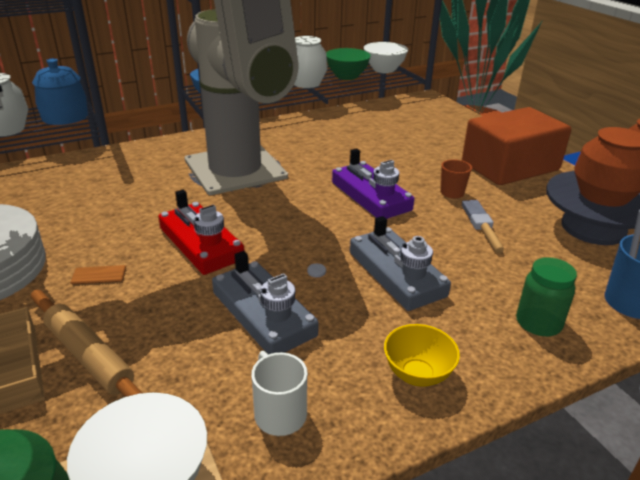

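View pics/side0.png

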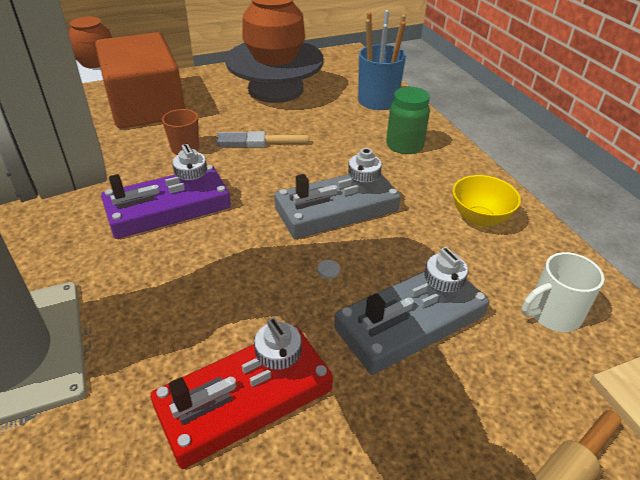

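In the scene view there are two grey extruders. The one at scene (277,292) / side (447,262) ends in a flat slotted bar. The other, at scene (417,250) / side (365,165), ends in a round nozzle. The red (207,222) and purple (385,175) ones are decoys. The strap is the first, with its knob at side (375,308), and I'll confirm that with a crop.

```bash
python3 - <<'E'
from h import *
c=read_camera("side"); save(c,"crop1.png",(325,225,505,375),4)
w=cloud(c); f=c["frame"].astype(int)
c2=read_camera("scene"); w2=cloud(c2); f2=c2["frame"].astype(int)
for w,f,b in((w,f,(325,225,505,375)),(w2,f2,(205,240,330,350))):
    m=np.zeros(f.shape[:2],bool); m[b[1]:b[3],b[0]:b[2]]=1
    P=w[m]; C=f[m]; dark=C.max(1)<60
    k=P[dark&(P[:,2]>.06)&(P[:,2]<.1)]
    top=k[k[:,2]>.0915]
    print("dark>60",len(k),k.mean(0),"top",len(top),np.median(top,0))
    g=P[(P[:,2]>.09)&(P[:,2]<.097)&(C.min(1)>75)]
    if len(g)>10:
        (x,y),r=cv2.minEnclosingCircle(g[:,:2].astype(np.float32)); print("ringtop",len(g),x,y,r)
    ring=P[(P[:,2]>.072)&(P[:,2]<.092)&(C.min(1)>60)]
    # fit circle r=.029
    from scipy.optimize import least_squares
    s=least_squares(lambda q:np.hypot(ring[:,0]-q[0],ring[:,1]-q[1])-.029,ring[:,:2].mean(0),loss="soft_l1",f_scale=.002)
    print("ringside",len(ring),s.x)
    bar=P[(P[:,2]>.112)]; print("bar",len(bar),bar.mean(0),bar.max(0))
E
```

```text
dark>60 503 [ 0.51172518 -0.16467408  0.0830991 ] top 179 [ 0.50009356 -0.16333977  0.09367082]
ringtop 506 0.6218998432159424 -0.1420898288488388 0.030244890600442886
ringside 373 [ 0.62267919 -0.14044618]
bar 181 [ 0.62103523 -0.1425599   0.11694213] [ 0.63045206 -0.12472301  0.12108145]
dark>60 307 [ 0.53198493 -0.1603336   0.08090786] top 73 [ 0.50299666 -0.16477151  0.09456466]
ringtop 348 0.6243424415588379 -0.1431683748960495 0.02996884472668171
ringside 224 [ 0.62265287 -0.14248451]
bar 139 [ 0.62515632 -0.1433162   0.11731726] [ 0.63106991 -0.12664601  0.1223497 ]
```

View pics/crop1.png

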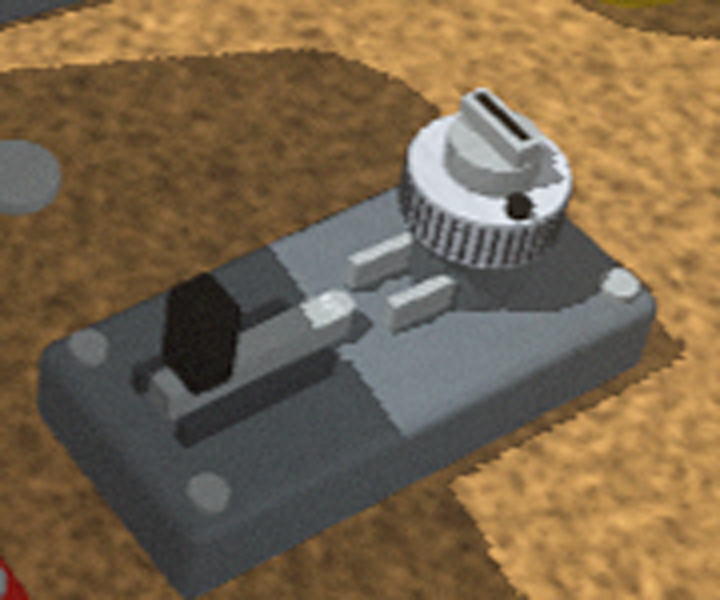

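The crop shows the slotted flat bar on the ring at crop (500,120), the stud at (518,205), and the knob at (200,330). This is the strap extruder. The ring axis is about (0.6225, -0.142) and the knob about (0.500, -0.164). That puts them 0.1245 m apart, within the expected 0.122–0.130, with a yaw of about 0.18. Next I'll hover over it.

Call:
{"op": "move_arm", "data": {"plan": [[0,0,0.03,1,-0.64,0,93],[0,0,0.03,1,-0.64,0,93],[0,0,0.03,1,-0.64,0,93],[0,0,0.03,1,-0.64,0,93],[0,0,0.03,1,-0.64,0,93],[0,0,0.03,1,-0.64,0,93],[0,0,0.03,1,-0.64,0,93],[0,0,0.03,1,-0.64,0,93],[0,0,0.03,1,-0.64,0,93],[0,0,0.03,1,-0.64,0,93]]}}

```text
t: 1.2
tool_pos: [0.3507, -0.3703, 0.2295]
orientation: [-3.125, -0.325, 0.0]
force: [0.9, 0.8, 0.2]
opening: 0.093
gripper_force: 0.0
```

Call:
{"op": "move_arm", "data": {"plan": [[0,0,0.03,1,-0.64,0,93],[0,0,0.03,1,-0.64,0,93],[0,0,0.03,1,-0.64,0,80],[0,0,0.03,1,-0.64,0,70],[0,0,0.03,1,-0.64,0,60],[0,0,0.03,1,-0.64,0,60],[0,0,0.03,1,-0.64,0,60],[0,0,0.03,1,-0.64,0,60],[0,0,0.03,0.8,-0.5,0,60],[0,0,0,0,0,0,60]]}}

```text
t: 2.2
tool_pos: [0.54, -0.1886, 0.2292]
orientation: [-3.128, -0.285, -0.0]
force: [-0.7, 0.5, -0.1]
opening: 0.06
gripper_force: 0.0
```

```bash
cat >> h.py <<'E'
def to(x,y,z,yaw):
    s=read_state(); Rm=R.from_rotvec(s["orientation"]).as_matrix()
    Rt=R.from_euler("z",yaw).as_matrix()@np.diag([1,-1,-1])
    d=Rm.T@(np.array([x,y,z])-s["tool_pos"])/.025
    r=np.degrees(R.from_matrix(Rm.T@Rt).as_rotvec())/6
    print("turn",r.round(2),"shift",d.round(2),"| t",s["t"],"pos",s["tool_pos"].round(4),"F",s["force"].round(1),"q6",s["q"][5].round(2),"open",s["opening"],"yaw",np.arctan2(Rm[1,0],Rm[0,0]).round(3))
E
python3 - <<'E'
from h import *
c=read_camera("wrist"); save(c,"wrist1.png"); w=cloud(c); f=c["frame"].astype(int)
print(-R.from_rotvec(np.ravel(c["rvec"])).as_matrix().T@np.ravel(c["tvec"]))
dark=f.max(2)<70
near=np.hypot(w[...,0]-.56,w[...,1]+.15)<.14
k=w[dark&near&(w[...,2]>.088)&(w[...,2]<.1)]
kn=k[k[:,0]<.54]; st=k[k[:,0]>.57]
print("knob",len(kn),np.median(kn,0),cv2.minAreaRect(kn[:,:2].astype(np.float32)*1000) if len(kn)>5 else 0)
print("stud",len(st),np.median(st,0) if len(st) else 0)
g=w[near&(f.min(2)>75)&(w[...,2]>.09)&(w[...,2]<.097)&(w[...,0]>.57)]
print("ring",len(g),cv2.minEnclosingCircle(g[:,:2].astype(np.float32)) if len(g) else 0)
ft=w[near&(w[...,2]>.035)&(w[...,2]<.044)]
print("foot",cv2.minAreaRect(ft[:,:2].astype(np.float32)*1000))
to(.5,-.164,.13,.178)
E
```

```text
[ 0.6218778  -0.1726135   0.38460241]
knob 194 [ 0.50594783 -0.16544438  0.09299677] ((500.8951721191406, -161.66001892089844), (21.160429000854492, 16.321752548217773), 89.87911224365234)
stud 90 [ 0.61793658 -0.16420981  0.09896332]
ring 3320 ((0.6217202544212341, -0.1412287950515747), 0.02992185205221176)
foot ((570.4642333984375, -149.7504119873047), (213.4286651611328, 99.6346435546875), 9.192484855651855)
turn [-0.    0.01  0.03] shift [-1.35 -1.3   3.97] | t 2.25 pos [ 0.539  -0.1898  0.2292] F [-0.   0.2  0.3] q6 0.96 open 0.060153694219808096 yaw 0.181
```

View pics/wrist1.png

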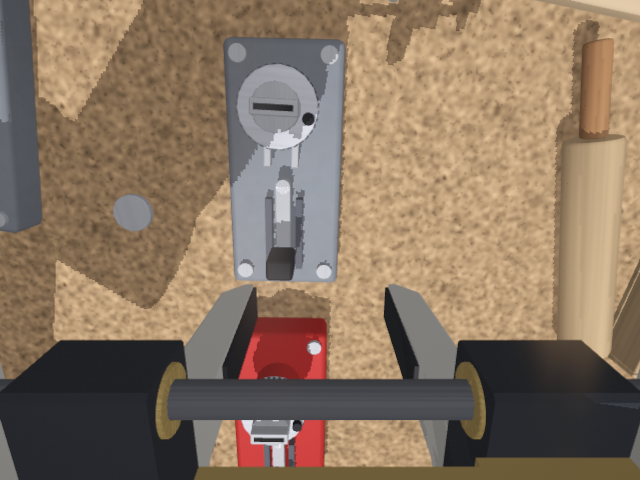

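The wrist view shows the strap with its ring at px (277,107), stud at (308,118) and knob at (281,263). The bolt is drawn and the lugs are at (280,157). The foot gives a yaw of 0.160, and the knob at (0.5006, -0.1614) is consistent with that. I'll move above the knob, lower onto it and grip.

Call:
{"op": "move_arm", "data": {"plan": [[0,0,0.1,-0.66,-0.7,0,60],[0,0,0.1,-0.65,-0.69,0,60],[0,0,0,0,0,0.8,60],[0,0,0,0,0,0.8,60],[0,0,0,0,0,0.8,60],[0,0,0,0,0,0.8,60],[0,0,0,0,0,0.8,60],[0,0,0,0,0,0,60],[0,0,0,0,0,0,60],[0,0,0,0,0,0,60]]}}

```text
t: 3.25
tool_pos: [0.5009, -0.163, 0.1311]
orientation: [3.131, 0.247, 0.003]
force: [0.0, -0.3, -0.0]
opening: 0.0604
gripper_force: 0.0
```

```bash
python3 -c "
from h import *
to(.5006,-.1614,.070,.16)"
```

```text
turn [ 0.01 -0.02 -0.02] shift [-0.01 -0.07  2.44] | t 3.25 pos [ 0.5009 -0.163   0.1311] F [ 0.  -0.3 -0. ] q6 1.0 open 0.06037978881555772 yaw 0.158
```

Call:
{"op": "move_arm", "data": {"plan": [[0,0,0,0,-0.07,0.6,60],[0,0,0,0,0,0.6,60],[0,0,0,0,0,0.6,60],[0,0,0,0,0,0.6,60],[0,0,0,0,0,0,40],[0,0,0,0,0,0,15],[0,0,0,0,0,0,15],[0,0,0,0,0,0,15],[0,0,0,0,0,0,15],[0,0,0,0,0,0,15]], "force": 20}}

```text
t: 4.25
tool_pos: [0.5007, -0.1615, 0.0704]
orientation: [3.13, 0.248, 0.002]
force: [-0.0, -5.9, 1.6]
opening: 0.0218
gripper_force: 20.0
```

Call:
{"op": "move_arm", "data": {"plan": [[0,0,0,0.15,0,0,15],[0,0,0,0.15,0,0,15],[0,0,0,0.15,0,0,15],[0,0,0,0.15,0,0,15],[0,0,0,0.15,0,0,15],[0,0,0,0.15,0,0,15],[0,0,0,0.15,0,0,15],[0,0,0,0.1,0,0,15],[0,0,0,0.04,0,0,15],[0,0,0,0.04,0,0,15]]}}

```text
t: 5.25
tool_pos: [0.5309, -0.1566, 0.0704]
orientation: [3.13, 0.248, 0.001]
force: [-0.8, -4.8, 2.8]
opening: 0.0217
gripper_force: 20.0
```

```bash
python3 -c "
from h import *
a=.16
to(.6217-.094*np.cos(a),-.1415-.094*np.sin(a),.070,.16)"
```

```text
turn [ 0.02 -0.01 -0.02] shift [-0.08 -0.02  0.01] | t 5.25 pos [ 0.5309 -0.1566  0.0704] F [-0.8 -4.8  2.8] q6 1.03 open 0.02166861876109322 yaw 0.158
```

Call:
{"op": "move_arm", "data": {"plan": [[0,0,0,0.06,0,0,15],[0,0,0,0.06,0,0,15],[0,0,0,0.06,0,0,15],[0,0,0,0.06,0,0,15],[0,0,0,0,0,0,15],[0,0,0,0,0,0,15],[0,0,0,0,0,0,15],[0,0,0,0,0,0,15],[0,0,0,0,0,0,15],[0,0,0,0,0,0,15]]}}

```text
t: 6.25
tool_pos: [0.5329, -0.1563, 0.0699]
orientation: [3.131, 0.247, -0.012]
force: [-20.8, -7.1, 14.4]
opening: 0.0222
gripper_force: 20.0
```

The −21 N reading shows the bolt is against its stop. I'll release and lift, then move over the ring.

Call:
{"op": "move_arm", "data": {"plan": [[0,0,0,0,0,0,60],[0,0,0,0,0,0,60],[0,0,0,0,0,0,60],[0,0,0,0,0,-0.6,80],[0,0,0,0,0,-0.8,93],[0,0,0,0,0,-1,93],[0,0,0,0,0,-1,93],[0,0,-1,0,0,-1,93],[0,0,-1,0,0,0,93],[0,0,-1,0,0,0,93]]}}

```text
t: 7.25
tool_pos: [0.5375, -0.1549, 0.1825]
orientation: [3.051, 0.742, 0.005]
force: [0.1, 0.7, -0.6]
opening: 0.0923
gripper_force: 0.0
```

```bash
python3 - <<'E'
from h import *
c=read_camera("wrist"); save(c,"wrist2.png"); w=cloud(c); f=c["frame"].astype(int)
dark=f.max(2)<70
near=np.hypot(w[...,0]-.56,w[...,1]+.15)<.14
A=np.array([.6217,-.1415]); a=.16; X=np.array([np.cos(a),np.sin(a)]); Y=np.array([-X[1],X[0]])
k=w[dark&near&(w[...,2]>.088)&(w[...,2]<.102)][:,:2]-A
k=np.c_[k@X,k@Y]*1000
kn=k[k[:,0]<-60]; st=k[np.hypot(k[:,0],k[:,1])<32]
print("knob",len(kn),np.median(kn,0),kn.min(0) if len(kn) else 0,kn.max(0) if len(kn) else 0)
m=np.median(st,0); print("stud",len(st),m,np.hypot(*m),"joint",1.35-(np.arctan2(m[1],m[0])%(2*np.pi)-np.pi))
g=w[near&(f.min(2)>75)&(w[...,2]>.09)&(w[...,2]<.097)&(w[...,0]>.57)]
print("ring",len(g),cv2.minEnclosingCircle(g[:,:2].astype(np.float32)) if len(g) else 0)
to(.6217,-.1415,.13,.16)
to(.6217,-.1415,.074,.16+.75)
E
```

```text
knob 801 [-91.97206194   0.79997211] [-102.2507968    -9.87047037] [-84.21857677  11.26484625]
stud 166 [ -7.13678634 -21.76970693] 22.909689195987212 joint 0.09599404433763192
ring 4476 ((0.6218568086624146, -0.141230046749115), 0.029937706887722015)
turn [ 0.01 -0.02  3.09] shift [3.24 1.1  2.08] | t 7.3 pos [ 0.5371 -0.1547  0.1817] F [ 1.   1.3 -0.2] q6 0.72 open 0.09240193713963019 yaw 0.483
turn [ 0.02 -0.01 -4.07] shift [3.23 1.1  4.32] | t 7.3 pos [ 0.5371 -0.1547  0.1817] F [ 1.   1.3 -0.2] q6 0.72 open 0.09240193713963019 yaw 0.483
```

View pics/wrist2.png

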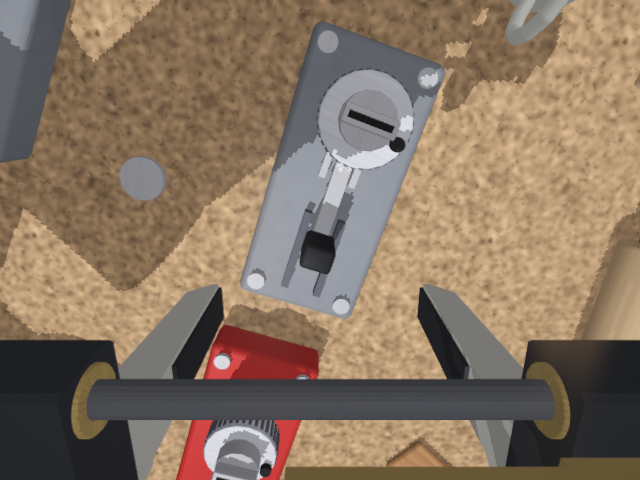

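The bolt bar lies between the lugs at px (338,185), the knob is at (318,250), about 93 mm from the axis, so it is home. The stud at (397,144) gives a ring joint of about 0.10. Now I'll centre over the ring.

Call:
{"op": "move_arm", "data": {"plan": [[0,0,0,0.81,0.28,0,93],[0,0,0,0.81,0.28,0,93],[0,0,0,0.81,0.27,0,93],[0,0,0,0.81,0.27,0,93],[0,0,-1,0,0,0,93],[0,0,-1,0,0,0.5,93],[0,0,-1,0,0,0.5,93],[0,0,-1,0,0,0.5,93],[0,0,0,0,0,0.5,93],[0,0,0,0,0,0,93]]}}

```text
t: 8.3
tool_pos: [0.6197, -0.1419, 0.1276]
orientation: [-2.835, -1.347, 0.004]
force: [-0.2, 0.8, -0.3]
opening: 0.0928
gripper_force: 0.0
```

```bash
python3 -c "
from h import *
to(.6218,-.1413,.074,.91)"
```

```text
turn [-0.03  0.01 -0.22] shift [0.07 0.06 2.14] | t 8.3 pos [ 0.6197 -0.1419  0.1276] F [-0.2  0.8 -0.3] q6 0.38 open 0.09277286053792694 yaw 0.887
```

Call:
{"op": "move_arm", "data": {"plan": [[0,0,0,0.07,0.06,0.4,93],[0,0,0,0,0,0.6,93],[0,0,0,0,0,0.6,93],[0,0,0,0,0,0.5,93],[0,0,0,0,0,0,75],[0,0,0,0,0,0,50],[0,0,0,0,0,0,50],[0,0,0,0,0,0,50],[0,0,0,0,0,0,50],[0,0,0,0,0,0,50]], "force": 30}}

```text
t: 9.3
tool_pos: [0.623, -0.1414, 0.0779]
orientation: [-2.834, -1.354, 0.0]
force: [-5.1, 3.3, 5.2]
opening: 0.0577
gripper_force: 30.0
```

Call:
{"op": "move_arm", "data": {"plan": [[0,0,0.6,0,0,0,50],[0,0,0.8,0,0,0,50],[0,0,0.8,0,0,0,50],[0,0,0.8,0,0,0,50],[0,0,0.8,0,0,0,50],[0,0,0.8,0,0,0,50],[0,0,0.8,0,0,0,50],[0,0,0.8,0,0,0,50],[0,0,0.8,0,0,0,50],[0,0,0.8,0,0,0,50]]}}

```text
t: 10.3
tool_pos: [0.6232, -0.1419, 0.078]
orientation: [-3.14, -0.112, -0.0]
force: [-3.7, 0.5, 2.6]
opening: 0.0575
gripper_force: 30.0
```

```bash
cat > look.py <<'E'
from h import *
import sys
A=np.array([.6218,-.1413]); a=.16; X=np.array([np.cos(a),np.sin(a)]); Y=np.array([-X[1],X[0]])
for n in ("side","scene","wrist"):
    c=read_camera(n); w=cloud(c); f=c["frame"].astype(int)
    q=w[...,:2]-A; x=q@X*1000; y=q@Y*1000; z=w[...,2]
    m=(f.max(2)<70)&(z>.09)&(z<.102)
    s=m&(np.hypot(x,y)<28); k=m&(np.abs(x+94)<20)&(abs(y)<14)
    if s.sum()>8:
        p=np.median(x[s]),np.median(y[s]); print(n,"stud",s.sum(),np.round(p,1),"joint+barrel",1.35-(np.arctan2(p[1],p[0])%(2*np.pi)-np.pi))
    if k.sum()>8: print(n,"knob",k.sum(),np.median(x[k]),np.median(y[k]))
    b=(z>.112)&(z<.122)&(np.hypot(x,y)<20)
    if b.sum()>30: print(n,"bar",b.sum(),cv2.minAreaRect(np.c_[x[b],y[b]].astype(np.float32)))
    if len(sys.argv)>2 and sys.argv[2]==n: save(c,sys.argv[1])
s=read_state(); print("wt",s["wrist_torque"].round(2)); to(.6218,-.1413,.0779,-.3)
E
python3 look.py
```

```text
side stud 32 [-20.2 -11. ] joint+barrel 0.8508639392951598
side knob 164 -94.41737776650571 -1.353941673713388
side bar 95 ((0.06305932998657227, 0.37383079528808594), (32.84992218017578, 11.647439956665039), 85.63187408447266)
scene stud 18 [-17.1 -11.7] joint+barrel 0.7475537605549167
scene bar 139 ((5.409607887268066, -1.6789436340332031), (32.71746063232422, 21.30423355102539), 87.37742614746094)
wrist bar 2860 ((1.504096508026123, -0.04603385925292969), (32.158546447753906, 10.590965270996094), 85.00824737548828)
wt [ 0.52  0.75 -0.02]
turn [-0.   -0.    3.59] shift [-0.06 -0.03  0.  ] | t 10.45 pos [ 0.6232 -0.1419  0.0779] F [-4.8  0.9  6.4] q6 1.19 open 0.05745768554953584 yaw 0.076
```

The barrel rests about 4° clockwise against the bolt, as expected. I'll keep turning, more slowly.

Call:
{"op": "move_arm", "data": {"plan": [[0,0,0.5,0,0,0,50],[0,0,0.5,0,0,0,50],[0,0,0.5,0,0,0,50],[0,0,0.5,0,0,0,50],[0,0,0.5,0,0,0,50],[0,0,0.5,0,0,0,50],[0,0,0.5,0,0,0,50],[0,0,0.5,0,0,0,50],[0,0,0,0,0,0,50],[0,0,0,0,0,0,50]]}}

```text
t: 11.45
tool_pos: [0.6232, -0.1422, 0.078]
orientation: [3.096, -0.534, 0.0]
force: [-5.0, -0.4, 6.0]
opening: 0.0577
gripper_force: 30.0
```

```bash
python3 look.py
```

```text
side stud 31 [-23.1  -1.4] joint+barrel 1.287517374846455
side knob 162 -94.35793107047809 -1.3477691210972969
scene bar 142 ((4.378448486328125, -2.131814956665039), (31.971731185913086, 18.552736282348633), 83.48081970214844)
wrist knob 49 -85.00201042205511 -7.406745594412273
wrist bar 2654 ((0.15463495254516602, 0.13270950317382812), (32.42656326293945, 12.394915580749512), 85.42437744140625)
wt [ 0.42  0.72 -0.03]
turn [ 0.  -0.  -0.4] shift [-0.06 -0.02  0.  ] | t 11.6 pos [ 0.6232 -0.1422  0.0779] F [-4.6 -0.2  6.9] q6 1.61 open 0.057345970985017966 yaw -0.342
```

Call:
{"op": "move_arm", "data": {"plan": [[0,0,0.3,0,0,0,50],[0,0,0.3,0,0,0,50],[0,0,0.3,0,0,0,50],[0,0,0.3,0,0,0,50],[0,0,0.3,0,0,0,50],[0,0,0.2,0,0,0,50],[0,0,0,0,0,0,50],[0,0,0,0,0,0,50],[0,0,0,0,0,0,50],[0,0,0,0,0,0,50]]}}

```text
t: 12.6
tool_pos: [0.6245, -0.1431, 0.078]
orientation: [3.035, -0.807, 0.005]
force: [3.0, -5.7, 0.4]
opening: 0.0576
gripper_force: 30.0
```

```bash
python3 look.py
```

```text
side knob 160 -94.95645070270227 -1.4306989000841952
scene bar 140 ((1.9839725494384766, -1.3729515075683594), (33.89417266845703, 14.006281852722168), 81.89421081542969)
wrist stud 9 [-22.8  -2.5] joint+barrel 1.2420172149612476
wrist knob 16 -85.20183383217241 5.833169937886007
wrist bar 2295 ((0.3274574279785156, -0.2188568115234375), (32.17884063720703, 11.884346008300781), 83.91607666015625)
wt [-0.75 -0.55  1.02]
turn [ 0.01 -0.03 -2.1 ] shift [-0.13 -0.01 -0.  ] | t 12.75 pos [ 0.6244 -0.1431  0.0779] F [ 1.7 -5.6  0.8] q6 1.79 open 0.05748909467946323 yaw -0.52
```

The reading of 1.0 N m means the ring is at its stop and tight. I'll ease the ring and barrel back about 4° together, since the barrel turns far more easily than the ring slides, so that the barrel ends up square.

Call:
{"op": "move_arm", "data": {"plan": [[0,0,-0.1,0,0,0,50],[0,0,-0.1,0,0,0,50],[0,0,-0.1,0,0,0,50],[0,0,-0.1,0,0,0,50],[0,0,-0.1,0,0,0,50],[0,0,-0.1,0,0,0,50],[0,0,-0.1,0,0,0,50],[0,0,0,0,0,0,50],[0,0,0,0,0,0,50],[0,0,0,0,0,0,50]]}}

```text
t: 13.75
tool_pos: [0.6245, -0.1429, 0.078]
orientation: [3.062, -0.697, 0.005]
force: [3.7, -3.6, 0.0]
opening: 0.0576
gripper_force: 30.0
```

```bash
python3 look.py
```

```text
side stud 23 [-24.6  -0.4] joint+barrel 1.332501988998057
side knob 164 -95.10713005212097 -1.1507892079674233
scene bar 136 ((2.3170461654663086, -1.6622180938720703), (15.116683006286621, 33.14813232421875), 6.624831199645996)
wrist knob 19 -84.91995324912239 -0.10936754620107836
wrist bar 2314 ((0.1029515266418457, -0.3532867431640625), (32.091854095458984, 12.23055648803711), 89.7295913696289)
wt [-0.67 -0.64 -0.01]
turn [ 0.   -0.03 -1.41] shift [-0.13 -0.01  0.  ] | t 13.9 pos [ 0.6245 -0.1429  0.078 ] F [ 3.4 -3.2 -0.9] q6 1.71 open 0.05795474504703147 yaw -0.448
```

The barrel reads square (bar at 89.7°) and the stud is in line with the bolt. I'll release and lift clear.

Call:
{"op": "move_arm", "data": {"plan": [[0,0,0,0,0,0,93],[0,0,0,0,0,0,93],[0,0,0,0,0,0,93],[0,0,0,0,0,0,93],[0,0,0,0,0,-0.5,93],[0,0,0,0,0,-1,93],[0,0,0,0,0,-1,93],[0,0,0,0,0,-1,93],[0,0,0,0,0,-1,93],[0,0,0,0,0,-1,93]]}}

```text
t: 14.9
tool_pos: [0.6233, -0.1419, 0.2169]
orientation: [-3.063, 0.699, -0.002]
force: [0.2, 0.0, -0.5]
opening: 0.0929
gripper_force: 0.0
```

Call:
{"op": "move_arm", "data": {"plan": [[0,0,0,-1,0,0,93],[0,0,0,-1,0,0,93],[0,0,0,-1,0,0,93],[0,0,0,-1,0,0,93],[0,0,0,-0.5,0,0,93],[0,0,0,0,0,0,93],[0,0,0,0,0,0,93],[0,0,0,0,0,0,93],[0,0,0,0,0,0,93],[0,0,0,0,0,0,93]]}}

```text
t: 15.9
tool_pos: [0.5222, -0.0933, 0.2145]
orientation: [-3.063, 0.7, 0.001]
force: [-0.2, -1.2, -0.5]
opening: 0.0926
gripper_force: 0.0
```

```bash
python3 look.py final.png wrist
```

```text
side stud 35 [-23.4  -0.8] joint+barrel 1.3159009519327798
side knob 164 -94.5658356563345 -1.5797153835604965
side bar 185 ((0.06344223022460938, 0.19559669494628906), (33.43393325805664, 13.0909423828125), 89.1624755859375)
scene knob 78 -88.60858829154543 -4.464087315417379
scene bar 135 ((1.1700406074523926, -1.5615043640136719), (33.44131088256836, 14.885133743286133), 88.92488098144531)
wrist stud 130 [-23.7   0.8] joint+barrel 1.385518124023164
wrist knob 719 -93.25260791264618 0.24499199315143502
wrist bar 1097 ((-0.20438003540039062, 0.013895034790039062), (32.07117462158203, 11.063063621520996), 89.1196060180664)
wt [0.09 0.01 0.01]
turn [ 0.    0.   -1.43] shift [ 4.43 -0.    5.46] | t 16.05 pos [ 0.522  -0.0932  0.2144] F [-1.6 -0.5 -0.2] q6 1.75 open 0.09311255745476052 yaw -0.449
```

View pics/final.png

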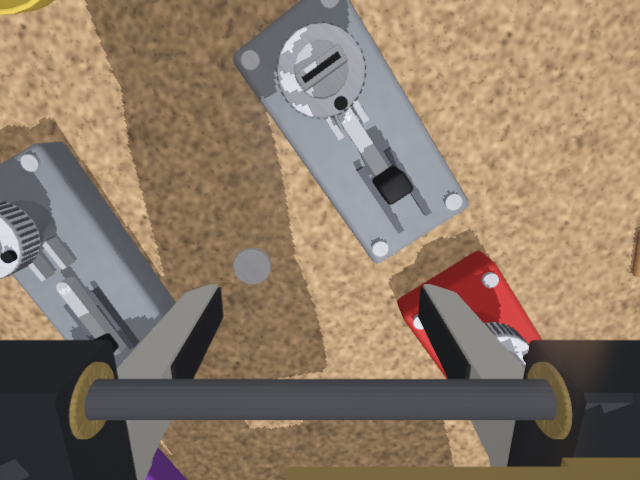

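The final view shows the stud at (341,103) in line with the bolt and the knob at (393,184). The bolt is home between the lugs, the slot is square across, and the arm is touching nothing.

```bash
python3 -c "
from plant import close_job
print(close_job())"
```

```text
the job is handed in; nothing more can be done
None
```

I pushed the strap extruder's bolt fully home, then turned the lock ring clockwise to its stop with the stud in line with the bolt. The barrel was left square, the round-nozzle extruder was not touched, and the job was handed in at about 16 s.

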